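Flip open the budgie's supplies box

TASK

Get the budgie's supplies box open with your fingertips, without picking up or gripping anything: first push the empty aluminium tin that stands in front of the box along the table, to the side where there is room, until no part of it is in front of the box any more, keeping it upright and neither squeezing nor lifting it. Then push the shut green lid up by its thumb tab with a fingertip, without gripping or forcing it, and flip it past upright, easing it over rather than flinging it, so that it stays leaning back open by its own weight. Leave everything else on the table where it is.

Things in the scene. Friction and masses are not known exactly. Their poses are not given: they have to be found in the camera images.
- box: White plastic supplies box, 120 mm deep (its x), 170 mm wide (its y), 80 mm high without the lid, open on top under the lid; heavy, does not move. Origin: centre of its underside. Its +x axis points from its front (where the thumb tab is) to its hinged rear; +y along its width, z up.
- lid (a joint): Hinge angle of the green lid, rad: 0 shut, grows as its front swings up and to the rear, about 1.6 balanced upright, 1.95 stop (leaning back open). No spring, little friction: let go below 1.6 it falls shut, above 1.6 it falls open to the stop and rests there. About 0.16 kg; turns about a line along the box's y through point lid_hinge.
- lid_hinge (a point): Point on the hinge axis, middle of the box's rear top edge: 60 mm behind (box +x) and 80 mm above the box's origin. The shut lid is a 4 mm plate, 178 mm wide, its underside level with the axis, with a 12 mm deep skirt at front and sides; the front skirt is 66 mm in front of the box's centre.
- lid_tab (a point): Middle of the outer edge of the shut lid's thumb tab; moves with the lid. Tab: 60 mm wide, 4 mm thick, sticks out 24 mm in front of the lid's skirt, sloping up 15 degrees to its edge, which when shut is 90 mm in front of the box's centre, 88 mm above the table and 150 mm from the hinge axis. Free space under it down to the table. Axes as the box's when shut.
- tin: Empty open aluminium tin, upright, loose and light (about 60 g), 72 mm diameter, 75 mm high. Origin: centre of its underside. Starts standing close in front of the thumb tab. It is to be pushed along the table and has to end standing to one side of the box's front.
- bowl: Small glass bowl, 100 mm diameter, 42 mm high, loose. Origin: centre of its underside. Stands in front of the box on the left or on the right, so that the tin has room on the other side only. To be left alone.
- ring_toy: Flat wooden ring toy, 80 mm outer diameter, 16 mm high, loose, lying beside the box. Origin: centre of its underside. To be left alone.
- clip_block: Mineral block in a wire frame lying flat, 97 x 73 x 18 mm, with a steel spring clip on its far short side that reaches 80 mm from the origin along +x, 24 mm high; loose, lying beside the box. Origin: underside of the block's centre. To be left alone.
- scoop: Yellow plastic feeding scoop lying along its x axis, from -83 to +70 mm, 50 mm wide, 28 mm high, loose. To be left alone.
- feeder_cup: Steel feeder cup, 72 mm diameter, 40 mm high, loose. Origin: centre of its underside. To be left alone.
- drinker: Clear plastic water bottle with a blue cap, 60 mm diameter, 140 mm high, standing, loose. Origin: centre of its underside. To be left alone.
Things that resemble listed ones, but are neither listed nor needed, are in the scene too. There is more than one size of the box; the one meant has the size given above. There is more than one size of the tin; the one meant has the size given above.

How it is judged:
By the outcome, as a careful person would: the job done as asked, in the order asked, and still so for the second after the job is handed in, with the robot touching nothing.
It also fails if it takes over 64 s, if anything falls off the work surface, if the arm or the gripper's body presses on something with over 40 N, if the wrist force passes 120 N, or if a joint passes its speed limit or range.

ROBOT

A 6-joint arm with a two-finger parallel gripper is mounted at the origin on the work surface. World frame = base frame: x ahead of the robot, y to its left, z up, the work surface at z = 0. Lengths are in m, angles in rad, forces in N, time in s.
With the tool pointing down it reaches from about 0.325 to 0.9 m from the base axis. Payload 6.1 kg.
Tool frame: the origin (TCP) lies midway between the tips of the shut fingers; the grasp point (between the pads) lies 19 mm behind it; x points along the fingers, y is the direction in which the jaws open and shut, and the axes are right-handed (so a half turn about x gives the same grasp; the last joint's range is limited). The gripper opens to 85 mm and grips with 20 to 120 N. Pads are 22 mm wide; open, the fingers measure 114 mm over their backs; the gripper's body (76 mm by 85 mm) begins 54 mm behind the grasp point. The pads swing forward as they close: fully open they stand 13 mm farther back than shut.
Start: joints at [-1.424, 0.22, 1.526, -0, 1.395, -0.126], TCP at [0.168, -0.602, 0.231] pointing down, gripper open.
Joint ranges: [-2.98, 2.98], [-0.91, 2.08], [0.09, 2.57], [-1.24, 4.39], [0.2, 2.65], [-2.68, 2.68]. Speed limits (rad/s): [2.57, 2.57, 3.01, 3.14, 3.14, 3.14].

INTERFACE

Orientations are given as [roll, pitch, yaw] about the fixed x, y, z axes, in that order (R = Rz(yaw) Ry(pitch) Rx(roll)).
In Python, from plant import movep, move_l, set_joints, gripper_to, hold, inverse_kinematics, observe, get_image, get_calibration, Unreachable, job_done gives the robot as it stands. Calls block until the motion is done:
- movep(position, orientation): joint-space move of the TCP to a pose.
- move_l(position, feed=0.15, rotation=None, max_force=None): straight line of the TCP; rotation=None keeps the orientation; feed is the mean speed in m/s. With max_force (N) it stops when the force on the tool has changed by that much, and returns True; else False.
- set_joints(angles): joint-space move.
- gripper_to(opening, f_grip=None): finger opening in m; f_grip is the grip in N (None keeps the last); returns when the fingers have stopped.
- hold(seconds).
- inverse_kinematics(position, orientation): joint angles nearest the present ones, or None.
- observe(): the state.
- get_image(name): name is "side" or "top" or "wrist"; returns (picture, depth): 480x640x3 uint8, red, green, blue; 480x640 float32, m along the optical axis (not along the pixel's ray), 0 where there is no reading.
- get_calibration(name): a dict with "intrinsics" (3x3 intrinsics, pixels), "dist_coeffs" ([k1, k2, p1, p2, k3] as OpenCV has them; the pictures are not rectified), "world_from_camera" (4x4, takes a point from camera to world coordinates). Camera axes: x right, y down, z forward; pixel columns grow to the right and rows downward; lengths in m; the calibration is good to about 2 mm. A picture is of the moment at which its call begins: read the wrist's pose just before it. get_calibration takes no time and is no camera call; for the wrist camera it gives the pose at the moment of the call.
A pose or a line that the arm cannot do raises Unreachable and nothing moves.
- job_done(): hands the job in, once; it reports no verdict.
The state is a dict: "time_s": time; "q": joint angles; "joint_velocities": joint speeds; "joint_torque": joint torques, N m; "eef_pos": TCP position; "tcp_rot": TCP orientation; "ft_force": force on the tool from outside, world axes, zero at the start; "torque": the same for the moment, N m; "opening": finger opening in m.
Only numpy, scipy, OpenCV 4.12 (cv2) and the standard library are available. Lean on these libraries where they do the work, as an engineer would, in place of code of your own. Each camera call takes 0.05 s, during which the arm holds its last target. There are 200 camera calls.

## Working session

There is one attempt and no reset: what is moved stays moved. The work goes in short steps, each a Python script; the robot and the scene stay as the last script left them, time stands still between calls to the robot, and variables do not carry over. Pictures are saved under pics/ and viewed, about 8 in all and at most 12, crops included, and the job is handed in when it is done.

```bash
ls; mkdir -p pics; cat > h.py <<'E'
import numpy as np, cv2
from plant import *
def snap(n):
    c=get_calibration(n); im,d=get_image(n); return im,d,c
def save(p,im): cv2.imwrite(p,cv2.cvtColor(im,cv2.COLOR_RGB2BGR))
def cloud(d,c):
    h,w=d.shape; v,u=np.mgrid[:h,:w]
    p=cv2.undistortPoints(np.stack([u,v],-1).reshape(-1,1,2).astype(np.float64),np.array(c['intrinsics']),np.array(c['dist_coeffs'])).reshape(h,w,2)
    P=np.dstack([p*d[...,None],d]); T=np.array(c['world_from_camera'])
    P=P@T[:3,:3].T+T[:3,3]; P[d==0]=np.nan; return P
E
python3 - <<'E'
from h import *
for n in ['top','side']:
    im,d,c=snap(n); save(f'pics/{n}0.png',im); np.savez(f'{n}0.npz',im=im,P=cloud(d,c)); print(n,np.array(c['world_from_camera']).round(3).tolist(),(d>0).mean())
print(observe())
E
```

```text
pics
top [[0.018, -0.997, 0.081, 0.369], [-1.0, -0.019, -0.015, -0.007], [0.017, -0.081, -0.997, 1.585], [0.0, 0.0, 0.0, 1.0]] 0.9958430989583333
side [[-0.916, -0.209, 0.343, 0.029], [-0.401, 0.513, -0.759, 1.023], [-0.018, -0.833, -0.553, 0.824], [0.0, 0.0, 0.0, 1.0]] 0.9960416666666667
{'time_s': 0.1, 'q': array([-1.42412046e+00,  2.21194367e-01,  1.52750179e+00, -2.00488374e-05,
        1.39472596e+00, -1.26092344e-01]), 'joint_velocities': array([-0.00078655, -0.00152993, -0.00212754, -0.00042013, -0.00036743,
       -0.00058924]), 'joint_torque': array([ 4.96856956e-04, -4.98245466e+01, -3.90545547e+01, -1.85914596e-04,
        5.64170798e-03,  3.52984466e-05]), 'eef_pos': array([ 0.16828612, -0.60133706,  0.23027678]), 'tcp_rot': array([-1.68610315,  1.56896676,  1.72826124]), 'ft_force': array([ 0.23226511,  1.02914523, -0.18145948]), 'torque': array([-0.01009154, -0.00159008,  0.02054074]), 'opening': 0.08531227908413222}
```

View pics/top0.png

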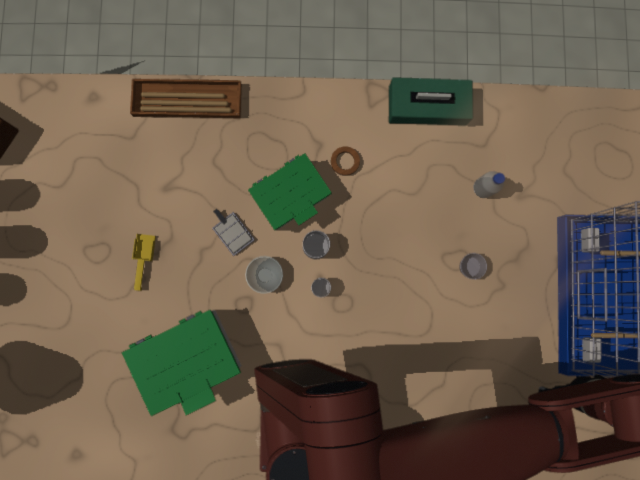

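View pics/side0.png

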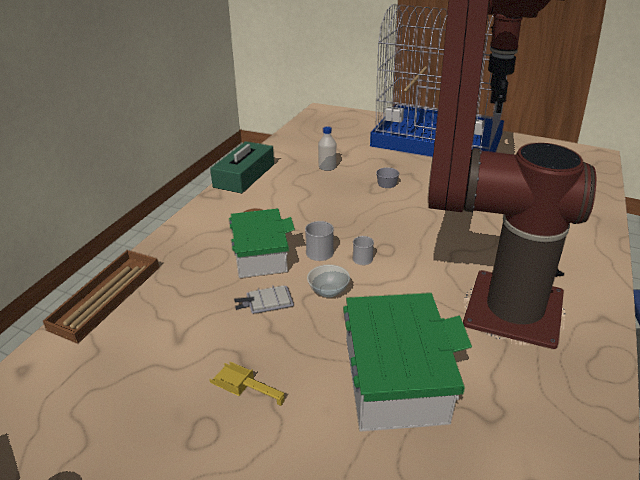

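Top view: two green-lidded boxes, at (290,192) and (182,362), and two tins, at (316,245) and (321,287). The bowl is at (265,275), the ring at (346,160) and the clip block at (234,235). I'll measure both candidate pairs.

```bash
python3 - <<'E'
from h import *
z=np.load('top0.npz'); im=z['im'];P=z['P']; Z=P[...,2]
hsv=cv2.cvtColor(im,cv2.COLOR_RGB2HSV)
g=((hsv[...,0]>50)&(hsv[...,0]<75)&(hsv[...,1]>150)&(Z>.05)).astype(np.uint8)
for c in cv2.findContours(g,0,2)[0]:
    if cv2.contourArea(c)<500: continue
    m=np.zeros_like(g); cv2.drawContours(m,[c],-1,1,-1); q=P[(m>0)&(Z>.05)]
    op=cv2.morphologyEx(m,cv2.MORPH_OPEN,np.ones((37,37)) if cv2.contourArea(c)<5500 else np.ones((51,51)))
    (r)=cv2.minAreaRect(q[:,:2].astype(np.float32)); print('lid all',cv2.boundingRect(c),'rect',r,'z',np.percentile(q[:,2],[5,50,95]))
# loose objects
for nm,(u,v,h) in dict(tinA=(316,245,26),tinB=(321,287,20),bowl=(265,275,30),ring=(346,160,22),clip=(234,235,30),cup=(474,266,22),bottle=(490,185,24)).items():
    w=np.s_[v-h:v+h,u-h:u+h]; q=P[w].reshape(-1,3); cc=im[w].reshape(-1,3)
    q=q[(q[:,2]>.012)&(q[:,2]<.2)]; 
    top=q[q[:,2]>np.percentile(q[:,2],95)-.006]
    print(nm,'ztop',np.percentile(q[:,2],[50,95,99]).round(3),'circ',[np.round(x,3) for x in cv2.minEnclosingCircle(top[:,:2].astype(np.float32))],len(top))
cv2.imwrite('pics/crop0.png',cv2.resize(cv2.cvtColor(im[140:310,200:370],cv2.COLOR_RGB2BGR),None,fx=3.5,fy=3.5,interpolation=2))
E
```

```text
lid all (123, 311, 117, 103) rect ((0.1835671067237854, 0.29362261295318604), (0.21228212118148804, 0.24575558304786682), 26.677845001220703) z [0.10563041 0.1111429  0.11693442]
lid all (250, 155, 80, 74) rect ((0.6284152269363403, 0.03179308772087097), (0.15163619816303253, 0.1738995760679245), 34.84506607055664) z [0.07857263 0.08409858 0.08991722]
tinA ztop [0.072 0.089 0.093] circ [array([ 0.519, -0.01 ]), np.float64(0.063)] 53
tinB ztop [0.052 0.059 0.06 ] circ [array([ 0.389, -0.049]), np.float64(0.026)] 26
bowl ztop [0.025 0.044 0.046] circ [array([0.42 , 0.102]), np.float64(0.05)] 186
ring ztop [0.016 0.022 0.023] circ [array([ 0.736, -0.11 ]), np.float64(0.04)] 201
clip ztop [0.019 0.042 0.085] circ [array([0.523, 0.124]), np.float64(0.078)] 71
cup ztop [0.031 0.043 0.046] circ [array([ 0.453, -0.455]), np.float64(0.037)] 56
bottle ztop [0.093 0.14  0.143] circ [array([ 0.674, -0.495]), np.float64(0.015)] 84
```

View pics/crop0.png

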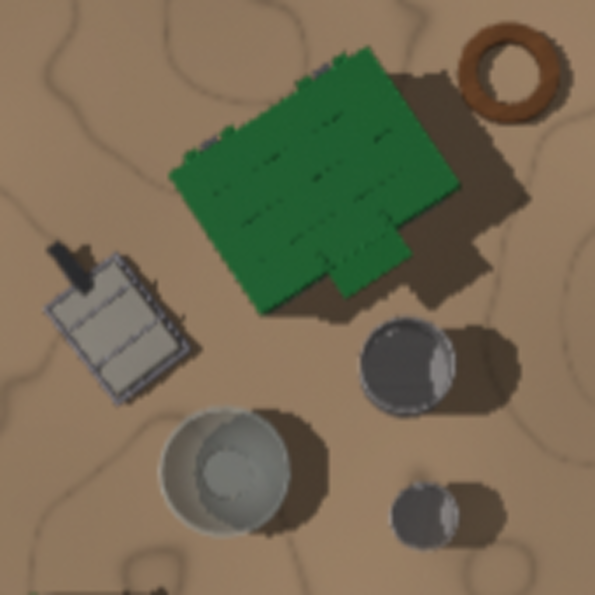

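The box meant is at (290,192): its lid top is at 84 mm and about 175 mm wide, where the other's is 111 mm and 246 mm. The tin at (316,245) is the larger one, with its rim at about 72–75 mm; the other is 59 mm high and 52 mm across. The crop confirms the larger tin stands right in front of that box's tab, with the bowl on the left, so the room is on the right (box −y). Next I'll fit poses in the box frame.

```bash
cat >> h.py <<'E'
def circ(q):
    A=np.c_[q[:,:2],np.ones(len(q))]; s=np.linalg.lstsq(A,-(q[:,:2]**2).sum(1),rcond=None)[0]
    c=-s[:2]/2; return c,np.sqrt(c@c-s[2])
E
python3 - <<'E'
from h import *
res=[]
for n in ['top','side']:
    z=np.load(n+'0.npz'); im=z['im'];P=z['P']; Z=P[...,2]
    hsv=cv2.cvtColor(im,cv2.COLOR_RGB2HSV)
    g=(hsv[...,0]>50)&(hsv[...,0]<75)&(hsv[...,1]>150)&(Z>.07)&(Z<.1)&(np.hypot(P[...,0]-.63,P[...,1]-.03)<.14)
    q=P[g]; r=cv2.minAreaRect(q[:,:2].astype(np.float32))
    y=np.radians(r[2]); 
    R=np.array([[np.cos(y),-np.sin(y)],[np.sin(y),np.cos(y)]])
    l=q[:,:2]@R   # box coords (offset)
    x0,x1=np.percentile(l[:,0],[.3,99.7]); tab=l[l[:,0]<x0+.02]; body=l[l[:,0]>x0+.03]
    ys=np.percentile(body[:,1],[.3,99.7])
    print(n,'yaw',r[2],'x',x0,x1,'depth',x1-x0,'y',ys,'w',ys[1]-ys[0],'mid',ys.mean(),'tabmid',np.percentile(tab[:,1],[1,99]).mean(), 'origin', R@[x0+.09,ys.mean()])
    if n=='top': R0=R; o=R@[x0+.09,ys.mean()]
    # tins
    for nm,(cx,cy,zz) in dict(tin=(.5,-.01,.073),tinB=(.389,-.049,.058),bowl=(.42,.102,.041)).items():
        m=(np.hypot(P[...,0]-cx,P[...,1]-cy)<.065)&(abs(Z-zz)<.004)&(~g)&(hsv[...,1]<110)
        c,rad=circ(P[m]); print(n,nm,c.round(4),'r',rad.round(4),m.sum(),'in box',((c-o)@R0).round(4))
for nm,c in dict(ring=(.736,-.11),clip=(.523,.124)).items(): print(nm,((np.array(c)-o)@R0).round(3))
E
```

```text
top yaw 34.84506607055664 x 0.4594414994043894 0.6079726818809431 depth 0.14853118247655372 y [-0.41897921 -0.24672595] w 0.17225325615140022 mid -0.3328525827500763 tabmid -0.33207800960051104 origin [0.64110508 0.04075636]
top tin [ 0.5007 -0.0333] r 0.0344 53 in box [-0.1575  0.0194]
top tinB [ 0.3892 -0.0487] r 0.0249 20 in box [-0.2579  0.0705]
top bowl [0.4202 0.1022] r 0.0466 191 in box [-0.1462  0.1766]
side yaw 35.017669677734375 x 0.4565107086137997 0.6090562031215591 depth 0.15254549450775934 y [-0.41971934 -0.24042277] w 0.17929656609091899 mid -0.33007105267765846 tabmid -0.3317407927098889 origin [0.63698302 0.04328373]
side tin [ 0.5003 -0.0321] r 0.035 124 in box [-0.1572  0.0206]
side tinB [ 0.3878 -0.0461] r 0.0247 9 in box [-0.2575  0.0734]
side bowl [0.4188 0.1035] r 0.0471 230 in box [-0.1466  0.1785]
ring [-0.008 -0.178]
clip [-0.049  0.136]
```

```bash
cat >> h.py <<'E'
from scipy.spatial.transform import Rotation as Ro
yaw=np.radians(34.93); O=np.array([.639,.042,0]); BX=np.array([np.cos(yaw),np.sin(yaw),0]); BY=np.array([-np.sin(yaw),np.cos(yaw),0])
def W(x,y,z): return O+x*BX+y*BY+[0,0,z]
def rpy(X,Y): return Ro.from_matrix(np.c_[X,Y,np.cross(X,Y)]).as_euler('xyz')
DOWN=lambda s=1: rpy(np.array([0,0,-1.]),s*BX)
def tool(delta,s=1,dy=0):   # points to box rear, delta down, dy extra yaw
    c,k=np.cos(dy),np.sin(dy); f=c*BX+k*BY; l=-k*BX+c*BY
    return rpy(np.cos(delta)*f-np.array([0,0,np.sin(delta)]),s*l)
def lidpt(th,delta,r=.138,h=.0025,t=.011):
    # TCP so the finger's upper tip corner sits at (r in front of hinge, h above) in the lid frame
    x=-(r*np.cos(th)-h*np.sin(th)); z=r*np.sin(th)+h*np.cos(th)
    return W(.06+x-t*np.sin(delta),0,.08+z-t*np.cos(delta))
E
python3 - <<'E'
from h import *
for s in (1,-1):
    for y in (.085,-.109): print('fork',s,y,[None if (q:=inverse_kinematics(W(-.157,y,z),DOWN(s))) is None else np.round(q,2).tolist() for z in (.03,.2)])
for s in (1,-1):
  for dl in (35,45,55):
    for dy in (0,-25,-40):
      q=[inverse_kinematics(lidpt(th,np.radians(dl)),tool(np.radians(dl),s,np.radians(dy))) for th in (-.08,.5,1,1.5,1.85)]
      print('lid',s,dl,dy,[None if a is None else np.round(a,2).tolist() for a in (q[0],q[-1])],sum(a is None for a in q))
E
```

```text
fork 1 0.085 [[-0.12, 0.09, 2.09, 0.0, 0.96, -0.73], [-0.12, -0.15, 1.97, 0.0, 1.33, -0.73]]
fork 1 -0.109 [[-0.37, 0.36, 1.76, 0.0, 1.02, -0.98], [-0.37, 0.16, 1.66, 0.0, 1.33, -0.98]]
fork -1 0.085 [[-0.12, 0.09, 2.09, -0.0, 0.96, 2.41], [-0.12, -0.15, 1.97, -0.0, 1.33, 2.41]]
fork -1 -0.109 [[-0.37, 0.36, 1.76, -0.0, 1.02, 2.16], [-0.37, 0.16, 1.66, -0.0, 1.33, 2.16]]
lid 1 35 0 [[-0.65, 0.18, 2.29, 1.37, 0.92, 2.41], None] 3
lid 1 35 -25 [[-0.44, 0.02, 2.48, 1.96, 0.53, 2.32], None] 4
lid 1 35 -40 [[-0.21, -0.0, 2.5, 2.83, 0.32, 1.79], None] 4
lid 1 45 0 [None, None] 5
lid 1 45 -25 [None, [-0.05, 0.02, 2.0, 0.43, 0.39, -2.13]] 2
lid 1 45 -40 [None, [0.08, 0.04, 1.98, -0.33, 0.37, -1.14]] 1
lid 1 55 0 [None, [-0.17, 0.14, 1.79, 0.57, 0.84, -2.66]] 4
lid 1 55 -25 [[-0.31, -0.05, 2.3, 0.7, 0.43, -2.63], [-0.03, 0.07, 1.86, 0.2, 0.62, -1.91]] 0
lid 1 55 -40 [[-0.19, -0.06, 2.31, 0.19, 0.29, -1.84], [0.06, 0.09, 1.85, -0.15, 0.61, -1.32]] 0
lid -1 35 0 [[-0.65, 0.18, 2.29, 1.37, 0.92, -0.73], [-0.28, 0.11, 2.0, 1.23, 0.74, -0.16]] 0
lid -1 35 -25 [[-0.44, 0.02, 2.48, 1.96, 0.53, -0.82], [-0.07, 0.0, 2.11, 1.19, 0.21, 0.25]] 0
lid -1 35 -40 [[-0.21, -0.0, 2.5, 2.83, 0.32, -1.35], None] 4
lid -1 45 0 [[-0.56, 0.1, 2.25, 1.13, 0.81, -0.43], [-0.23, 0.11, 1.9, 0.87, 0.75, 0.19]] 0
lid -1 45 -25 [[-0.37, -0.05, 2.4, 1.36, 0.39, -0.18], [-0.05, 0.02, 2.0, 0.43, 0.39, 1.01]] 0
lid -1 45 -40 [None, [0.08, 0.04, 1.98, -0.33, 0.37, 2.0]] 1
lid -1 55 0 [[-0.46, 0.06, 2.18, 0.82, 0.76, -0.08], [-0.17, 0.14, 1.79, 0.57, 0.84, 0.49]] 0
lid -1 55 -25 [[-0.31, -0.05, 2.3, 0.7, 0.43, 0.51], [-0.03, 0.07, 1.86, 0.2, 0.62, 1.23]] 0
lid -1 55 -40 [[-0.19, -0.06, 2.31, 0.19, 0.29, 1.31], [0.06, 0.09, 1.85, -0.15, 0.61, 1.82]] 0<stdin>:3: UserWarning: Gimbal lock detected. Setting third angle to zero since it is not possible to uniquely determine all angles.
```

```bash
python3 -W ignore - <<'E'
from h import *
gripper_to(.04)
movep(W(-.157,.088,.2),DOWN())
move_l(W(-.157,.088,.032),feed=.12)
im,d,c=snap('side'); save('pics/s1.png',cv2.resize(im[170:330,200:440],None,fx=3,fy=3))
o=observe(); print(o['time_s'],o['eef_pos'],o['opening'],o['ft_force'])
E
```

```text
4.6667 [0.46061322 0.0241932  0.03276723] 0.03991973937017754 [-0.12328735 -0.30389173  0.29237181]
```

View pics/s1.png

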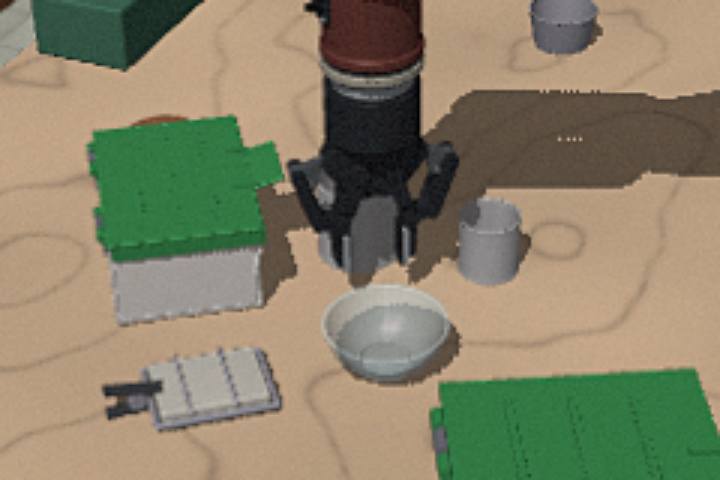

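The fork stands clear between bowl and tin, but the upper knuckle at crop (290,170) is close to the tab edge at (280,165). I'll drift a little away from the box while pushing.

```bash
python3 -W ignore - <<'E'
from h import *
move_l(W(-.163,.080,.032),feed=.05)
for p,f in (((-.176,.045),.05),((-.178,-.112),.06)):
    print(move_l(W(*p,.032),feed=f,max_force=12), observe()['ft_force'].round(1))
hold(.3)
move_l(W(-.178,-.085,.032),feed=.06)
move_l(W(-.178,-.085,.2),feed=.15)
print(observe()['time_s'])
movep(W(-.30,-.05,.25),tool(np.radians(45),-1))
gripper_to(0)
im,d,c=snap('top'); P=cloud(d,c); save('pics/t2.png',cv2.resize(im[120:320,190:400],None,fx=2.8,fy=2.8))
np.savez('top2.npz',im=im,P=P)
im,d,c=snap('side'); Q=cloud(d,c); save('pics/s2.png',im)
for n,P in (('top',P),('side',Q)):
  B=(P[...,:2]-O[:2])@np.c_[BX[:2],BY[:2]]
  m=(abs(P[...,2]-.073)<.004)&(np.hypot(B[...,0]+.178,B[...,1]+.15)<.06)
  c_,r=circ(B[m]); print(n,'tin in box',c_,r,m.sum())
print(observe()['time_s'],observe()['eef_pos'])
E
```

```text
False [-0.4  1.   0.4]
False [-0.5  0.6  0.3]
10.85
top tin in box [-0.17626037 -0.15096786] 0.03464011960444021 63
side tin in box [-0.17564311 -0.14967651] 0.03488700816089946 96
12.3083 [ 0.42179197 -0.17057353  0.24997194]
```

View pics/t2.png

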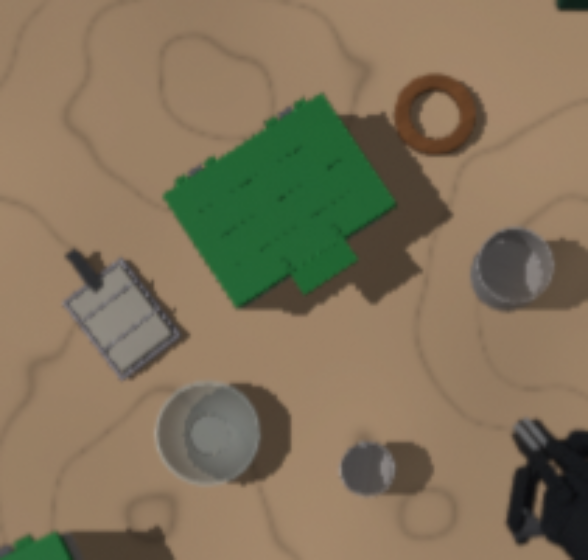

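View pics/s2.png

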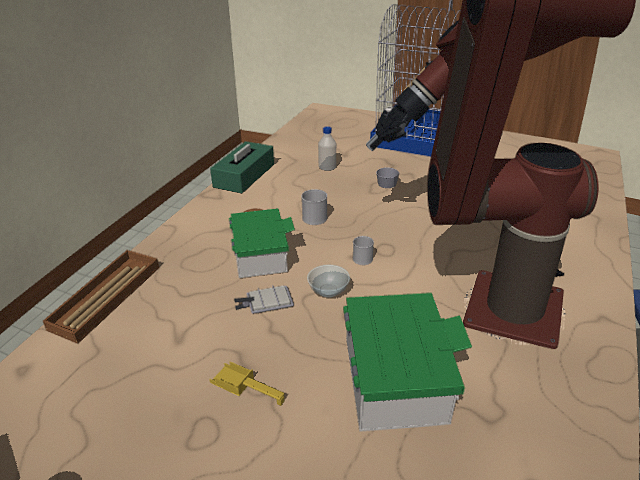

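The tin stands upright at box y = −0.150. Its near edge is at −0.115, clear of the box and lid side at −0.089. The other things look unmoved. Next I'll put the fingertip under the tab and take a first small lift.

```bash
python3 -W ignore - <<'E'
from h import *
D=np.radians(45); r=tool(D,-1); ax=np.cos(D)*BX-np.array([0,0,np.sin(D)])
print('opening',observe()['opening'])
p=lidpt(-.13,D)
movep(p-.10*ax,r)
print(move_l(p,feed=.06,max_force=8),observe()['ft_force'].round(2))
print(move_l(lidpt(.15,D),feed=.04,max_force=15),observe()['ft_force'].round(2), observe()['time_s'])
im,d,c=snap('side'); save('pics/s3.png',cv2.resize(im[150:310,180:420],None,fx=3,fy=3))
E
```

```text
opening -2.0806455142052557e-05
False [ 0.53 -0.58  0.39]
False [-0.09 -0.48 -0.63] 16.0417
```

View pics/s3.png

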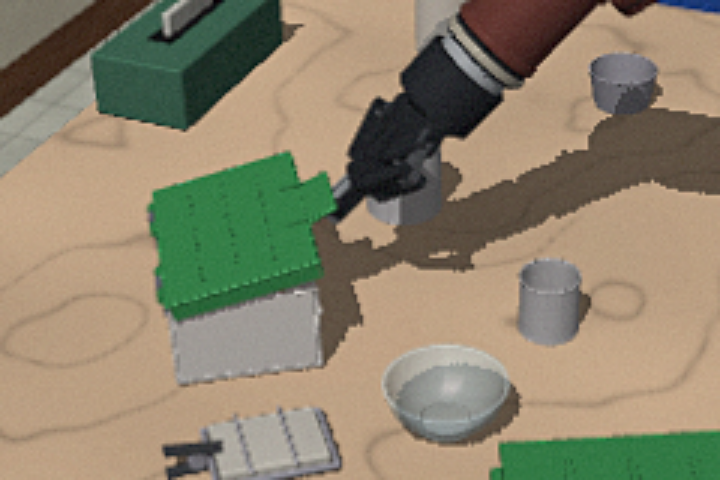

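The lid is up about 0.2 rad, with the fingertip under the tab at crop (335,205) and a load of about 1 N. I'll continue round the arc, slower near the top.

```bash
python3 -W ignore - <<'E'
from h import *
D=np.radians(45)
for th in (.4,.65,.9,1.15,1.35,1.5):
    s=move_l(lidpt(th,D),feed=.06 if th<1.2 else .035,max_force=12); print(th,s,observe()['ft_force'].round(2))
    if s: break
im,d,c=snap('side'); save('pics/s4.png',cv2.resize(im[130:310,180:420],None,fx=3,fy=3)); print(observe()['time_s'])
E
```

```text
0.4 False [-0.13 -0.65 -0.34]
0.65 False [ 0.44 -0.89  0.05]
0.9 False [-0.52 -0.43 -0.09]
1.15 False [-0.02 -0.29 -0.7 ]
1.35 False [-1.28  0.61  0.4 ]
1.5 False [-0.88  0.83  5.51]
20.7167
```

View pics/s4.png

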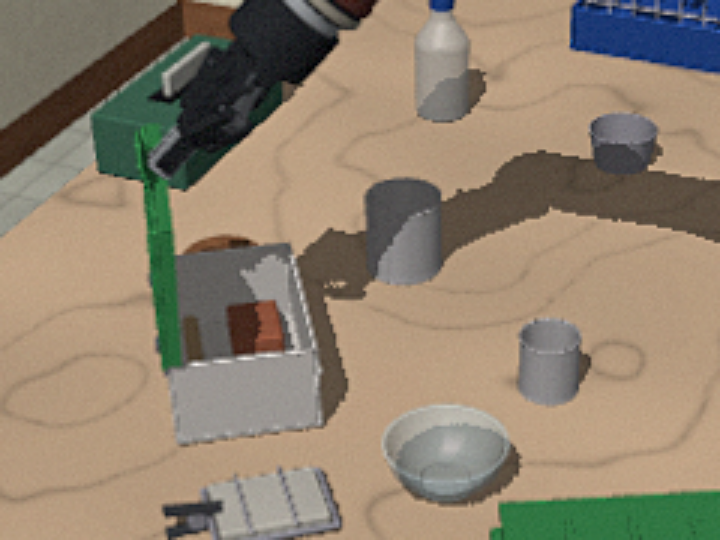

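The lid is nearly upright. The 5.5 N upward force suggests the tip's lower corner is resting on the skirt, so I'll back out radially a little before easing over.

```bash
python3 -W ignore - <<'E'
from h import *
D=np.radians(45)
for th,r,f in ((1.5,.145,.03),(1.6,.146,.03),(1.7,.147,.03),(1.78,.147,.03)):
    s=move_l(lidpt(th,D,r=r),feed=f,max_force=10); print(th,s,observe()['ft_force'].round(2))
    if s: break
hold(.5)
im,d,c=snap('side'); save('pics/s5.png',cv2.resize(im[130:310,180:420],None,fx=3,fy=3)); print(observe()['time_s'])
E
```

```text
1.5 False [-0.39 -0.02 -0.8 ]
1.6 False [0.49 1.14 0.43]
1.7 False [-0.31  0.65  0.77]
1.78 False [ 0.22 -0.8   0.02]
23.4667
```

View pics/s5.png

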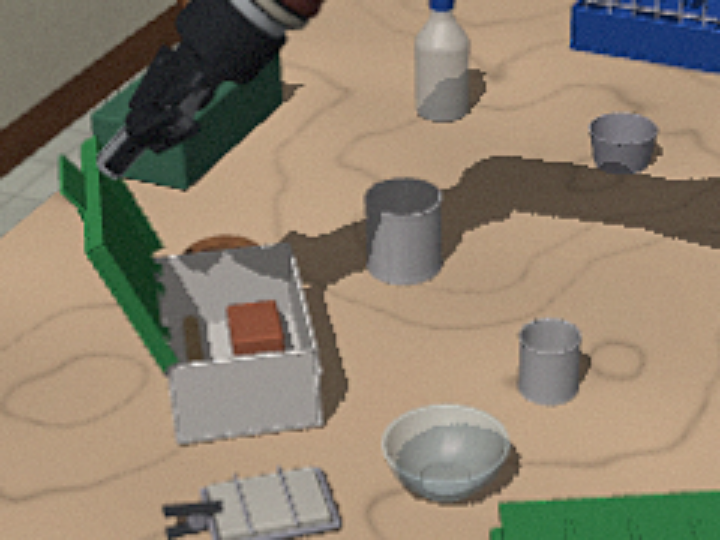

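The lid has tipped past upright and leans back at its stop, clear of the finger. I'll retreat and check.

```bash
python3 -W ignore - <<'E'
from h import *
D=np.radians(45); ax=np.cos(D)*BX-np.array([0,0,np.sin(D)])
move_l(np.array(observe()['eef_pos'])-.10*ax,feed=.1)
movep(W(-.32,-.10,.32),tool(D,-1)); hold(.5)
im,d,c=snap('top'); P=cloud(d,c); Z=P[...,2]; a=np.load('top0.npz')
for nm,(cx,cy,zz,rr) in dict(bowl=(.42,.102,.041,.065),tinB=(.389,-.049,.058,.04),ring=(.736,-.11,.016,.05),cup=(.453,-.455,.04,.05)).items():
    for q in (a['P'],P):
        m=(np.hypot(q[...,0]-cx,q[...,1]-cy)<rr)&(abs(q[...,2]-zz)<.005); print(nm,q[m].mean(0).round(4),m.sum())
B=(P-O)@np.c_[BX,BY,[0,0,1]]
hsv=cv2.cvtColor(im,cv2.COLOR_RGB2HSV)
g=(hsv[...,0]>50)&(hsv[...,0]<75)&(hsv[...,1]>120)&(Z>.1)&(np.hypot(B[...,0]-.09,B[...,1])<.12)
l=B[g]; print('lid angle',np.median(np.arctan2(l[:,2]-.08,.06-l[:,0])),g.sum())
m=(abs(Z-.073)<.004)&(np.hypot(B[...,0]+.178,B[...,1]+.15)<.06); print('tin',circ(B[m][:,:2]))
save('pics/t6.png',im); print(observe()['time_s'])
E
```

```text
bowl [0.4207 0.1037 0.0404] 224
bowl [0.4212 0.1042 0.0405] 215
tinB [ 0.3908 -0.0502  0.0556] 25
tinB [ 0.3875 -0.052   0.0571] 21
ring [ 0.7366 -0.1092  0.0159] 349
ring [ 0.737  -0.1094  0.0159] 339
cup [ 0.4529 -0.4597  0.0394] 64
cup [ 0.4532 -0.4602  0.0385] 76
lid angle 1.925622291533624 1901
tin (array([-0.17616102, -0.15107975]), np.float64(0.03474411056208153))
26.4833
```

View pics/t6.png

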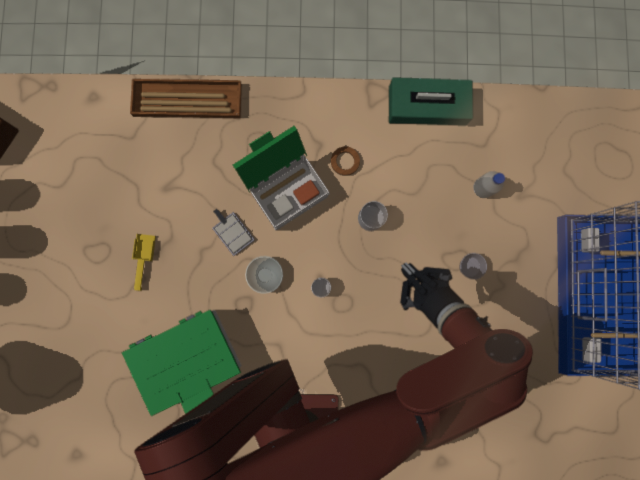

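The lid rests open at about 1.93 rad. The tin stands at (373,216), off to the side, everything else is where it was, and the robot is clear.

```bash
python3 -c "
from plant import *
job_done()"
```

```text
the job is handed in; nothing more can be done
```

The supplies box is open and I handed the job in with the robot clear of everything, about 26.5 s of the 64 s used.

- **Tin:** I pushed it along the table with two fingertips held slightly apart, without squeezing. It stands upright at box y = −0.151 m, so its near edge is about 26 mm past the lid's side and 30 mm past the box.
- **Lid:** I lifted it by its tab with the shut fingertips and eased it past upright at about 30 mm/s. It then tipped back under its own weight, and I measured it resting at about 1.93 rad, close to the 1.95 stop.
- **Contact force:** Around 1.5 rad the tool briefly read 5.5 N upward, probably the finger's lower corner on the lid skirt. I backed out a few millimetres and it went away; every other reading between moves was under about 2 N.
- **Other things:** The bowl, ring toy and feeder cup measured within 1 mm of where they started. The small spare tin read 3–4 mm different, from only about 20 depth pixels and with nothing passing near it, so I take that as noise. I checked the clip block, scoop and drinker only by eye; they looked unmoved.

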